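Demagnetise the ball punch

TASK

The doming punch with the big ball end has become magnetic: take it from the tray, lay it (don't drop it) flat on the middle of the demagnetiser's black bed and let go, then flip the toggle lever over to on, which is away from the robot. With the lever still on, put the punch back in its own pocket as it lay before, ball at the same end, and only then flip the lever back to off. Leave the other punches and everything else on the bench where they are.

Things in the scene. Friction and masses are not known exactly. Their poses are not given: they have to be found in the camera images.
- tray: Fixed wooden tray, 150 (x) by 250 (y) mm, base 8 mm thick, origin under its centre. Two rails along y at x = -34 and +34 mm, 14 mm thick, tops 34 mm high, a 54 mm finger channel between. Four pockets at y = -84, -28, 28, 84 mm: notches 24 mm wide in both rails, floors 26 mm high. A punch lies along x in each, head beyond the +x rail; which is where varies.
- punch_ball: Bright steel punch: square shank 16 x 16 mm, 96 mm long, a head at its +x end. Origin in the middle of the shank, on its axis; x along it to the head, z up. Head: big ball, 24 mm diameter; 122 mm overall, 260 g, centre of mass 14 mm towards the ball. In the tray its axis is 34 mm above the bench.
- ball (a point): Centre of the big ball, 62 mm along x from the origin of punch_ball.
- punch_bead: Bright steel punch: square shank 16 x 16 mm, 96 mm long, a head at its +x end. Origin in the middle of the shank, on its axis; x along it to the head, z up. Head: a thin neck with a small 12 mm bead. Leave it.
- punch_block: Bright steel punch: square shank 16 x 16 mm, 96 mm long, a head at its +x end. Origin in the middle of the shank, on its axis; x along it to the head, z up. Head: a block 26 mm wide, 20 mm high. Leave it.
- punch_point: Bright steel punch: square shank 16 x 16 mm, 96 mm long, a head at its +x end. Origin in the middle of the shank, on its axis; x along it to the head, z up. Head: a cone tapering to a point, 32 mm long. Leave it.
- demag: Fixed demagnetiser: grey box 150 mm (x) by 250 mm (y), 39 mm high, origin under its centre. The bed is on its +y part, the toggle lever at its -y end.
- bed (a point): Centre of the upper face of the flat black bed, 136 mm (x) by 126 mm (y), 45 mm above the bench, at (0, 55, 45) mm in the demagnetiser's frame; axes as the demagnetiser's.
- switch (a joint): Toggle lever angle in rad: 0 = off, leaning 0.55 rad from upright to the demagnetiser's -x side (towards the robot); 1.1 = on, leaning 0.55 rad to its +x side (away from the robot). It falls to whichever side it is pushed past upright; a push of a few newtons does it.
- switch_hinge (a point): Lever pivot, 55 mm above the bench, at (0, -85, 55) mm in the demagnetiser's frame; the lever turns about the demagnetiser's y. The black plinth under it is 56 x 50 mm with its top 51 mm above the bench, and a steel hub of radius 11 mm, 34 mm long, lies on the pivot.
- switch_tip (a point): Centre of the lever's 22 mm black ball knob, 55 mm from the pivot on a 10 mm rod.
- file: Bystander: needle file with wooden handle, 150 mm long, lying between tray and demagnetiser.
- pliers: Bystander: pliers, 120 mm long, origin at the pivot.
- tumbler: Bystander: glass tumbler, 76 mm across, 90 mm tall.

How it is judged:
By the outcome, as a careful person would: the job done as asked, in the order asked, and still so for the second after the job is handed in, with the robot touching nothing.
It also fails if it takes over 72 s, if anything falls off the work surface, if the arm or the gripper's body presses on something with over 40 N, if the wrist force passes 120 N, or if a joint passes its speed limit or range.

ROBOT

A 7-joint arm with a two-finger parallel gripper is mounted at the origin on the work surface. World frame = base frame: x ahead of the robot, y to its left, z up, the work surface at z = 0. Lengths are in m, angles in rad, forces in N, time in s.
With the tool pointing down it reaches from about 0.425 to 0.875 m from the base axis. Payload 8.4 kg.
Tool frame: the origin (TCP) lies midway between the tips of the shut fingers; the grasp point (between the pads) lies 19 mm behind it (env.pinch_z is the distance from the TCP to the grasp point, in m); z points along the fingers, y is the direction in which the jaws open and shut (so a half turn about z gives the same grasp; the last joint's range is limited). The gripper opens to 87 mm and grips with 3 to 60 N. Pads are 19 mm wide; open, the fingers measure 117 mm over their backs; the gripper's body (75 mm by 190 mm) begins 51 mm behind the grasp point.
Start: joints at [1.214, 0.333, 0.04, 1.465, -0.013, 1.343, -0.059], TCP at [0.166, -0.628, 0.184] pointing down, gripper open.
Joint ranges: [-2.58, 2.58], [-0.38, 2.09], [-1.3, 1.39], [0.25, 2.4], [-1.5, 4.64], [0.08, 2.09], [-2.65, 2.65]. Speed limits (rad/s): [2.22, 2.22, 2.79, 2.79, 3.14, 3.14, 3.14].

INTERFACE

Orientations are given as a rotation vector (axis times angle).
In Python, from workcell import monitor, camera, ticket, env gives the robot as it stands. The module is installed in compiled form; this text tells all that it offers.
- The arm moves only by the shell command python3 -m inch 'ROWS' [FORCE]. ROWS is JSON, one flat list of numbers, 5 for each row, row after row: the shift along the tool's x, y, z in mm, then the turn about the tool's z in degrees, then the closure, from 0 (fully open) to 1 (shut). A call has 1 to 5 rows; each row shifts and turns the commanded pose from where the row before left it, along the tool's axes as they then stand; what a row does not reach is not made up. A row lasts 1/10 s, in which the tool goes at most 50 mm and 8.59 degrees, less where a joint would pass 70% of its speed; a pose out of reach is approached as far as the arm can. A call is refused whole if a number of a shift passes 50 or a number of a turn 8.59, either way. A call with a gripper value outside its range is refused whole. The fingers move at their own pace and stop on an object; FORCE is the grip in N (left out, the last holds). Time passes only in rows, so rows that do not move let the fingers close. It gives the time, the measured TCP pose, the force and the opening at its end, in the units of the state.
- monitor.sense(): the state, without advancing time (a new reading comes with each control period).
- camera(name): name is "scene" or "top" or "wrist"; returns a dict with "img" (384x512x3 uint8, blue, green, red), "fx", "fy", "cx", "cy" (pixels), "pose" (4x4, takes a point from camera to world coordinates); the wrist camera has in their place "mount" (4x4, takes a point from camera to tool coordinates, whose origin is the TCP and whose axes are the flange's). Camera axes: x right, y down, z forward; pixel columns grow to the right and rows downward; lengths in m; the calibration is good to about 2 mm. The wrist camera is an equidistant fisheye: a pixel r from the principal point sees the ray r / f radians off the axis. A picture is of the moment at which its call begins: read the wrist's pose just before it. There is no depth.
- ticket.job_done(): hands the job in, once; it reports no verdict.
The state is a dict: "t": time; "qpos": joint angles; "dq": joint speeds; "joint_torque": joint torques, N m; "position": TCP position; "tcp_rot": TCP orientation; "contact_force": force on the tool from outside, world axes, zero at the start; "torque": the same for the moment, N m; "gripper_width": finger opening in m.
Only numpy, scipy, OpenCV 4.12 (cv2) and the standard library are available. Lean on these libraries where they do the work, as an engineer would, in place of code of your own. Each camera call takes 0.05 s, during which the arm holds its last target. There are 200 camera calls.

## Working session

There is one attempt and no reset: what is moved stays moved. The work goes in short steps, Python scripts to look and compute and a shell command to move; the robot and the scene stay as the last step left them, time stands still between calls to the robot, and variables do not carry over. Pictures are saved under pics/ and viewed, about 8 in all and at most 12, crops included, and the job is handed in when it is done.

```bash
mkdir -p pics; python3 - <<'E'
from workcell import monitor,camera,env
import cv2,numpy as np
s=monitor.sense();print(s,env.pinch_z)
for n in("top","scene"):
    c=camera(n);cv2.imwrite(f"pics/{n}0.png",c["img"]);print(n,c["fx"],c["fy"],c["cx"],c["cy"],np.round(c["pose"],4).tolist())
c=camera("wrist");print({k:np.round(v,4).tolist() for k,v in c.items() if k!="img"})
E
```

```text
{'t': 0.0, 'qpos': array([ 1.21379499,  0.33393159,  0.03986911,  1.46628439, -0.01338608,
        1.34334611, -0.05849924]), 'dq': array([ 0.00093945, -0.00140796,  0.00147157, -0.00048959,  0.00144047,
        0.00050327,  0.00109939]), 'joint_torque': array([ 3.98572511e-04, -6.56356072e+01,  1.33522891e+00, -4.03811681e+01,
       -5.97855309e-02,  4.45906213e-02,  1.44424516e-04]), 'position': array([ 0.16554124, -0.6279882 ,  0.18343951]), 'tcp_rot': array([-3.11387667e+00, -4.03604359e-01,  5.41843936e-04]), 'contact_force': array([-0.31431073,  0.23642273,  0.61022745]), 'torque': array([ 0.01194122, -0.01651977, -0.03741455]), 'gripper_width': 0.08706041828224217} 0.0187
top 377.39931360269384 377.39931360269384 255.16936688996765 195.87734626940548 [[-0.028, -0.9842, 0.1749, 0.3556], [-0.9996, 0.0286, 0.0011, 0.1577], [-0.0061, -0.1748, -0.9846, 1.3101], [0.0, 0.0, 0.0, 1.0]]
scene 432.64676080025953 432.64676080025953 262.18311519075417 191.0277367556083 [[0.7273, 0.4291, -0.5355, 1.2318], [0.6863, -0.4513, 0.5704, -0.54], [0.0031, -0.7824, -0.6228, 0.8316], [0.0, 0.0, 0.0, 1.0]]
{'fx': 297.3186, 'fy': 297.3186, 'cx': 259.942, 'cy': 184.7312, 'mount': [[-0.0006, -0.9623, -0.2722, 0.0745], [1.0, -0.0006, 0.0, 0.0011], [-0.0002, -0.2722, 0.9623, -0.2006], [0.0, 0.0, 0.0, 1.0]]}
```

View pics/top0.png

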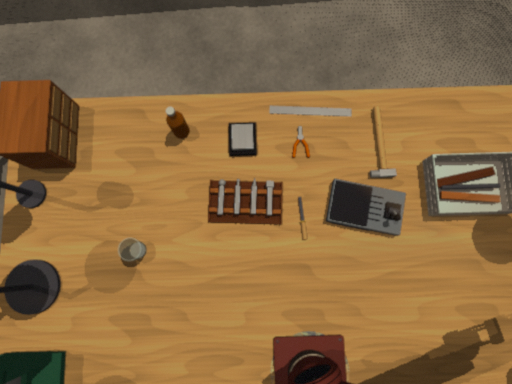

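View pics/scene0.png

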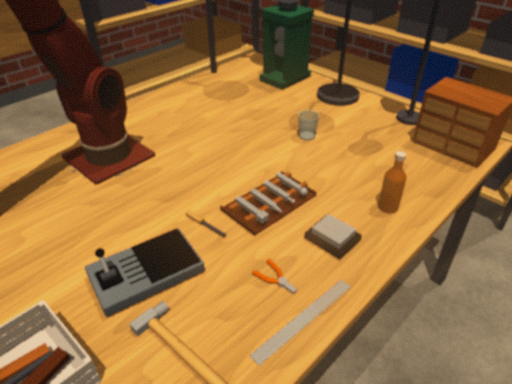

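Top view: tray near (246,202), demagnetiser near (366,207), lever near (395,212), file (302,217). I'll enlarge both areas.

```bash
python3 - <<'E'
import cv2,numpy as np
t=cv2.imread("pics/top0.png");s=cv2.imread("pics/scene0.png")
a=cv2.resize(t[170:240,200:292],None,fx=4.3,fy=4.3,interpolation=2);b=cv2.resize(t[170:240,320:412],None,fx=4.3,fy=4.3,interpolation=2)
c=cv2.resize(s[165:235,215:325],(396,252),interpolation=2);d=cv2.resize(s[225:315,80:210],(396,274),interpolation=2)
top=np.hstack([a,b]);bot=np.hstack([c,d[:252]]);print(a.shape,top.shape,bot.shape)
bot=cv2.copyMakeBorder(bot,0,0,0,max(0,top.shape[1]-bot.shape[1]),0)[:,:top.shape[1]]
cv2.imwrite("pics/z.png",np.vstack([top,bot]))
E
```

```text
(301, 396, 3) (301, 792, 3) (252, 792, 3)
```

View pics/z.png

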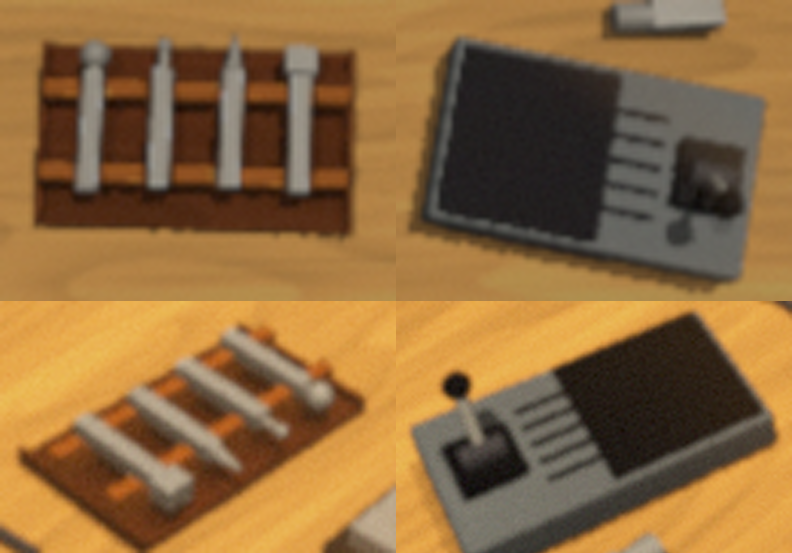

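```bash
cat > h.py <<'E'
import numpy as np,cv2
from scipy.spatial.transform import Rotation as R
TOP=dict(f=377.3993,c=(255.1694,195.8773),P=np.array([[-0.028,-0.9842,0.1749,0.3556],[-0.9996,0.0286,0.0011,0.1577],[-0.0061,-0.1748,-0.9846,1.3101],[0,0,0,1]]))
def hit(P,d,z):
    d=P[:3,:3]@d; return P[:3,3]+d*(z-P[2,3])/d[2]
def top(u,v,z): return hit(TOP["P"],np.array([(u-TOP["c"][0])/TOP["f"],(v-TOP["c"][1])/TOP["f"],1]),z)
def wpose(s,mount):
    T=np.eye(4);T[:3,:3]=R.from_rotvec(s["tcp_rot"]).as_matrix();T[:3,3]=s["position"];return T@mount
F,CX,CY=297.3186,259.942,184.7312
def wray(u,v):
    x,y=u-CX,v-CY;r=np.hypot(x,y);t=r/F;return np.array([x/r*np.sin(t),y/r*np.sin(t),np.cos(t)])
def wproj(P,p):
    q=np.linalg.inv(P)@np.append(p,1);r=np.hypot(q[0],q[1]);t=np.arctan2(r,q[2]);return CX+F*t*q[0]/r,CY+F*t*q[1]/r
E
python3 - <<'E'
from h import *
np.set_printoptions(precision=4,suppress=True)
def q(pts,ox,z): return np.array([top(ox-.5+.5/4.3+x/4.3,170-.5+.5/4.3+y/4.3,z) for x,y in pts])
t=q([(45,43),(354,50),(352,234),(36,226)],200,.008);print(t,t.mean(0))
e=(t[0]-t[1]+t[3]-t[2]);print("tray y dir",np.degrees(np.arctan2(-e[0],e[1])))
print("sides",np.linalg.norm(t[0]-t[1]),np.linalg.norm(t[0]-t[3]))
p=q([(96,53),(87,190)],200,.038);print("punch ball,end",p)
b=q([(72,45),(226,72),(201,240),(42,213)],320,.045);print(b,b.mean(0))
e=(b[0]-b[1]+b[3]-b[2]);print("demag y dir",np.degrees(np.arctan2(-e[0],e[1])),np.linalg.norm(b[0]-b[1]),np.linalg.norm(b[0]-b[3]))
print("knob",q([(326,200)],320,.102))
from workcell import monitor
print(R.from_rotvec(monitor.sense()["tcp_rot"]).as_matrix())
E
```

```text
[[0.6499 0.3168 0.008 ]
 [0.6365 0.0633 0.008 ]
 [0.4854 0.071  0.008 ]
 [0.4992 0.3251 0.008 ]] [0.5678 0.1941 0.008 ]
tray y dir -3.051726014691927
sides 0.25383931964964945 0.1509319225202588
punch ball,end [[0.6337 0.2723 0.038 ]
 [0.5232 0.2808 0.038 ]]
[[ 0.6272 -0.1204  0.045 ]
 [ 0.6017 -0.241   0.045 ]
 [ 0.4689 -0.2106  0.045 ]
 [ 0.4936 -0.0882  0.045 ]] [ 0.5478 -0.1651  0.045 ]
demag y dir -11.659655687737143 0.12325718467031958 0.13741871162012115
knob [[ 0.491  -0.2896  0.102 ]]
[[ 0.967   0.2549 -0.0004]
 [ 0.2549 -0.967   0.0012]
 [-0.0001 -0.0012 -1.    ]]
```

Bottom-left panel shows the ball head; it is the leftmost punch in top view, at (96,53) in the crop, which is the +y pocket. The lever leans to the robot (off). Moving above the tray now.

```bash
python3 -m inch '[0,0,-5,5.9,0, 0,0,-5,5.9,0, 0,0,-5,6,0, 28,-29,-4,0,0, 28,-29,-4,0,0]' 
python3 -m inch '[28,-29,-4,0,0.3, 28,-29,-4,0,0.3, 28,-29,-4,0,0.4, 28,-29,-4,0,0.4, 28,-29,-4,0,0.5]' 
python3 -m inch '[28,-29,-2,0,0.5, 28,-29,0,0,0.5, 28,-29,0,0,0.5, 28,-29,0,0,0.5, 28,-29,0,0,0.5]' 
python3 -m inch '[2,-44,0,0,0.5, 2,-44,0,0,0.5, 2,-44,0,0,0.5, 2,-44,0,0,0.5, 2,-44,0,0,0.5]' 
python3 -m inch '[2,-44,0,0,0.5, 2,-44,0,0,0.5, 2,-44,0,0,0.5, 2,-44,0,0,0.5, 2,-44,0,0,0.5]' 
python3 -m inch '[2,-44,4,0,0.5, 2,-44,4,0,0.5, 2,-44,4,0,0.5, 0,0,0,0,0.5, 0,0,0,0,0.5]' 
cat > w.py <<'E'
import sys
from h import *
from workcell import monitor,camera
np.set_printoptions(precision=4,suppress=True)
s=monitor.sense();c=camera("wrist");P=wpose(s,c["mount"])
cv2.imwrite(f"pics/{sys.argv[1]}.png",c["img"]);np.save(f"pics/{sys.argv[1]}.npy",P)
X=R.from_rotvec(s["tcp_rot"]).as_matrix();print(s["t"],s["position"],s["gripper_width"],"yaw",np.degrees(np.arctan2(X[1,0],X[0,0])),"z",X[:,2])
E
python3 w.py w1
```

```text
t: 0.65
position: [0.2242, -0.5732, 0.2069]
tcp_rot: [-3.14, 0.088, 0.001]
contact_force: [1.8, 0.3, 0.5]
gripper_width: 0.087
t: 1.15
position: [0.373, -0.4348, 0.2274]
tcp_rot: [-3.14, 0.083, 0.0]
contact_force: [0.3, 0.2, -0.3]
gripper_width: 0.0549
t: 1.65
position: [0.5205, -0.2975, 0.2292]
tcp_rot: [-3.14, 0.083, 0.0]
contact_force: [1.1, -0.7, 0.3]
gripper_width: 0.0439
t: 2.15
position: [0.541, -0.0778, 0.2293]
tcp_rot: [3.14, -0.083, -0.0]
contact_force: [0.4, -0.3, -1.3]
gripper_width: 0.0437
t: 2.65
position: [0.5627, 0.1412, 0.2293]
tcp_rot: [3.14, -0.084, 0.0]
contact_force: [1.7, -0.0, -0.1]
gripper_width: 0.0438
t: 3.15
position: [0.5752, 0.2723, 0.2166]
tcp_rot: [3.14, -0.079, -0.002]
contact_force: [0.6, -0.9, -0.4]
gripper_width: 0.0433
3.15 [0.5752 0.2723 0.2166] 0.043306608507509045 yaw -2.884133615816392 z [-0.0015 -0.0001 -1.    ]
```

View pics/w1.png

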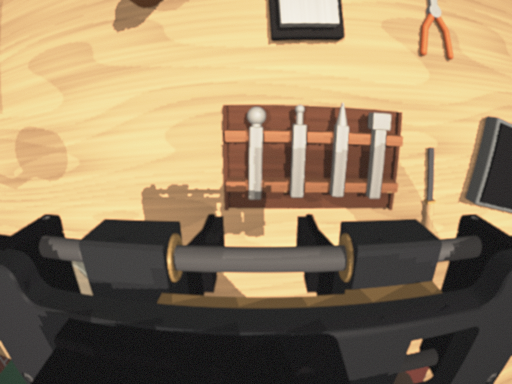

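Wrist view: ball at (257,117), shank midline from (256,130) to tail (254,197).

```bash
python3 - <<'E'
from h import *
np.set_printoptions(precision=4,suppress=True)
P=np.load("pics/w1.npy")
f=lambda u,v,z:hit(P,wray(u,v),z)
ball=f(257,117,.034);tail=f(254.5,195,.042);sh=f(256.5,130,.042)
print(ball,tail,sh,"len",np.linalg.norm(ball[:2]-tail[:2]),"yaw",np.degrees(np.arctan2(*(ball-tail)[1::-1])))
t=np.array([f(224,105,.008),f(402,112,.008),f(393,208,.008),f(225,209,.008)]);print(t,t.mean(0))
e=t[0]-t[1]+t[3]-t[2];print(np.degrees(np.arctan2(-e[0],e[1])))
E
```

```text
[0.6315 0.2721 0.034 ] [0.5299 0.2807 0.042 ] [0.6154 0.2735 0.042 ] len 0.10199096210995527 yaw -4.857667581951834
[[0.6495 0.3165 0.008 ]
 [0.6345 0.0587 0.008 ]
 [0.4852 0.0658 0.008 ]
 [0.4994 0.3266 0.008 ]] [0.5672 0.1919 0.008 ]
-3.2301459968661246
```

```bash
python3 -m inch '[6.5,-4,0,1.3,0.5, 0,0,45,0,0.5, 0,0,45,0,0.5, 0,0,40,0,0.5, 0,0,30,0,0.5]' 25
python3 -m inch '[0,0,20,0,0.5, 0,0,10,0,0.5, 0,0,9.5,0,0.5, 0,0,0,0,0.5, 0,0,0,0,0.5]' 
python3 -m inch '[0,0,0,0,0.75, 0,0,0,0,1, 0,0,0,0,1, 0,0,0,0,1, 0,0,0,0,1]' 25
```

```text
t: 3.7
position: [0.5826, 0.2723, 0.0548]
tcp_rot: [3.137, -0.124, -0.002]
contact_force: [0.8, -0.1, -1.0]
gripper_width: 0.0435
t: 4.2
position: [0.5833, 0.2749, 0.0189]
tcp_rot: [-3.139, 0.12, -0.002]
contact_force: [-0.7, 0.6, 0.2]
gripper_width: 0.0437
t: 4.7
position: [0.5826, 0.2747, 0.018]
tcp_rot: [-3.139, 0.119, -0.0]
contact_force: [0.4, -0.1, 0.2]
gripper_width: 0.0114
```

```bash
python3 -m inch '[0,0,0,0,1, 0,0,0,0,1]' 25
python3 w.py w2; python3 -c "
import cv2;cv2.imwrite('pics/w2c.png',cv2.resize(cv2.imread('pics/w2.png')[60:320,130:390],(600,600)))"
```

```text
t: 4.9
position: [0.5825, 0.2747, 0.0179]
tcp_rot: [-3.139, 0.119, 0.0]
contact_force: [-0.5, 0.4, -0.0]
gripper_width: 0.0015
4.9 [0.5825 0.2747 0.0179] 0.0015150401169157167 yaw -4.326993438640444 z [-0.  0. -1.]
```

View pics/w2c.png

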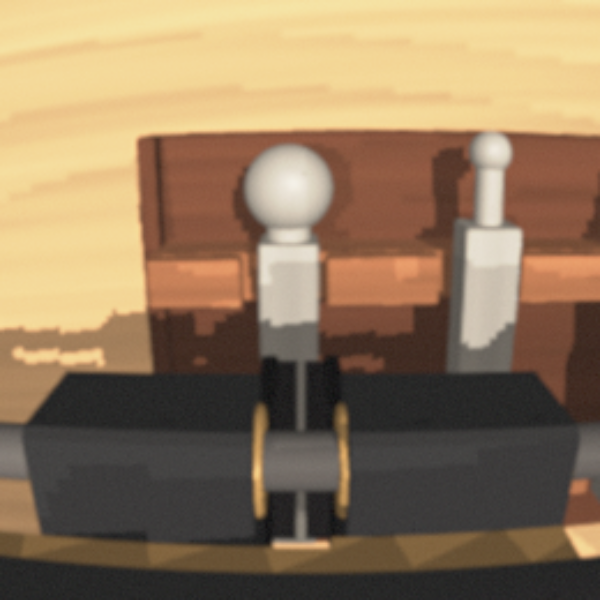

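```bash
python3 - <<'E'
from h import *
P=np.load("pics/w2.npy");cr=lambda p:np.round((np.array(wproj(P,p))-[130,60])/.43333)
for n,p in dict(tcp=[.5825,.2747,.0179],front=[.592,.274,.0179],pinch=[.5825,.2747,.0366],pfront=[.592,.274,.0366],high=[.592,.274,.06],ball=[.632,.272,.034],tail=[.523,.2805,.042]).items():print(n,cr(p))
from workcell import monitor
s=monitor.sense();print(s["position"],s["contact_force"],s["gripper_width"])
E
```

```text
tcp [297. 344.]
front [297. 315.]
pinch [296. 367.]
pfront [296. 335.]
high [296. 367.]
ball [292. 192.]
tail [293. 546.]
[0.58253726 0.27473914 0.01785167] [-0.81410296 -0.1577593  -0.39780936] 0.0011847119742304853
```

```bash
python3 - <<'E'
from workcell import camera
import cv2,numpy as np
c=camera("scene")
cv2.imwrite("pics/s2.png",cv2.resize(c["img"][100:235,205:345],None,fx=4.4,fy=4.4,interpolation=2))
M=np.linalg.inv(c["pose"])
for p in [[.5825,.2747,.0179],[.5825,.2747,.0366],[.5825,.2747,.06],[.632,.272,.034],[.523,.2805,.034]]:
    q=M@np.append(p,1);u=np.array([c["fx"]*q[0]/q[2]+c["cx"],c["fy"]*q[1]/q[2]+c["cy"]]);print(p,np.round((u-[205,100])*4.4))
E
```

```text
[0.5825, 0.2747, 0.0179] [373. 387.]
[0.5825, 0.2747, 0.0366] [374. 365.]
[0.5825, 0.2747, 0.06] [376. 338.]
[0.632, 0.272, 0.034] [428. 401.]
[0.523, 0.2805, 0.034] [315. 329.]
```

View pics/s2.png

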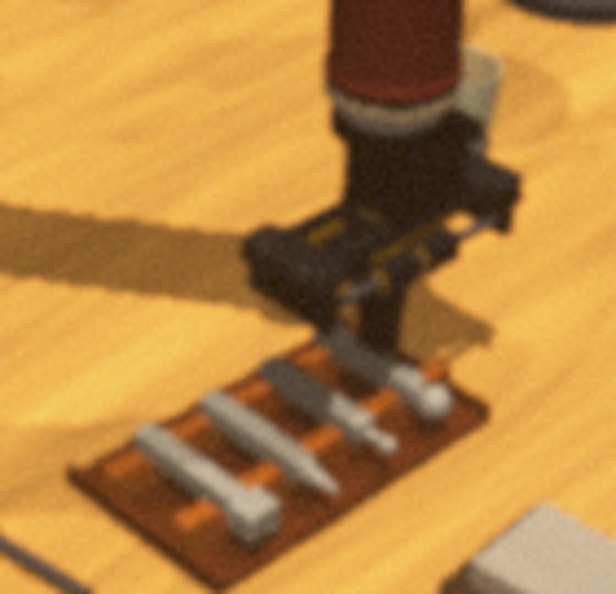

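The cameras agree with the ball's position, but both put the shut fingertips near z≈0.05, about 32 mm above the reported TCP, so the fingers closed above the shank (no contact). I'll reopen and descend further in small steps, watching the force.

```bash
python3 -m inch '[0,0,0,0,0.5, 0,0,0,0,0.5, 0,0,0,0,0.5, 0,-1.8,0,0,0.5, 0,0,0,0,0.5]' 25
python3 -m inch '[0,0,3,0,0.5, 0,0,3,0,0.5, 0,0,2,0,0.5, 0,0,0,0,0.5]'
python3 w.py w3; python3 -c "
import cv2;cv2.imwrite('pics/w3c.png',cv2.resize(cv2.imread('pics/w3.png')[60:320,130:390],(600,600)))"
```

```text
t: 5.5
position: [0.5826, 0.2769, 0.0179]
tcp_rot: [-3.139, 0.118, 0.0]
contact_force: [-0.7, 0.1, 0.3]
gripper_width: 0.033
t: 5.9
position: [0.5824, 0.2763, 0.0093]
tcp_rot: [3.139, -0.119, -0.001]
contact_force: [0.5, 0.5, 0.6]
gripper_width: 0.0438
5.9 [0.5824 0.2763 0.0093] 0.04376150626107379 yaw -4.331405308303547 z [-0.0008 -0.0003 -1.    ]
```

View pics/w3c.png

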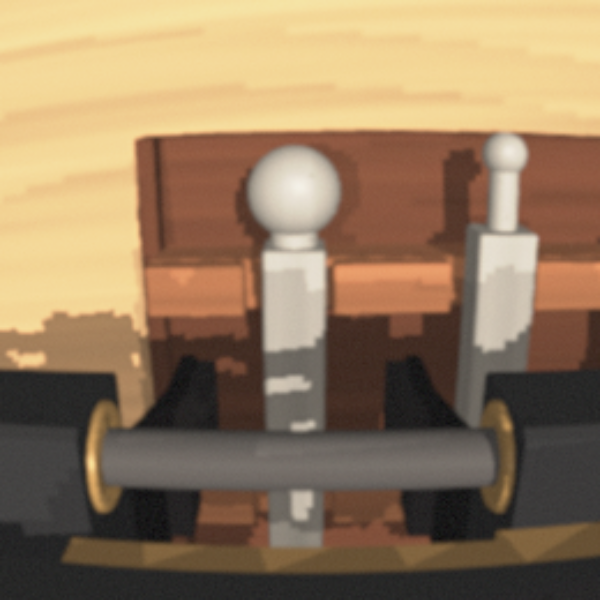

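```bash
python3 -m inch '[0,-0.7,4,0,0.58, 0,0,4,0,0.58, 0,0,0,0,0.58]' 25
python3 -m inch '[0,0,4,0,0.58, 0,0,0,0,0.58]'
python3 -m inch '[0,0,4,0,0.58, 0,0,0,0,0.58]'
python3 -m inch '[0,0,4,0,0.58, 0,0,0,0,0.58]'
```

```text
t: 6.25
position: [0.5822, 0.277, 0.001]
tcp_rot: [3.139, -0.119, -0.002]
contact_force: [0.3, -0.7, 0.6]
gripper_width: 0.0373
t: 6.45
position: [0.5824, 0.277, -0.0027]
tcp_rot: [3.139, -0.119, -0.001]
contact_force: [0.6, -0.3, -0.1]
gripper_width: 0.0364
t: 6.65
position: [0.5824, 0.2771, -0.0067]
tcp_rot: [3.139, -0.119, -0.001]
contact_force: [0.2, 0.3, 0.5]
gripper_width: 0.0365
t: 6.85
position: [0.5824, 0.277, -0.0107]
tcp_rot: [3.139, -0.119, -0.001]
contact_force: [0.6, 0.8, -0.4]
gripper_width: 0.0365
```

No contact even at reported z = -0.011, confirming the offset. A little more, then close.

```bash
python3 -m inch '[0,0,3,0,0.58, 0,0,0,0,0.58]' 25
python3 -m inch '[0,0,0,0,0.75, 0,0,0,0,0.9, 0,0,0,0,1, 0,0,0,0,1, 0,0,0,0,1]' 25
```

```text
t: 7.05
position: [0.5825, 0.277, -0.0135]
tcp_rot: [3.139, -0.119, -0.001]
contact_force: [0.8, 0.3, 0.1]
gripper_width: 0.0364
t: 7.55
position: [0.5828, 0.2773, -0.013]
tcp_rot: [-3.139, 0.119, -0.0]
contact_force: [-0.8, -0.5, 0.3]
gripper_width: 0.0155
```

Gripped (15.5 mm, the shank's width). Lifting and carrying over to the bed.

```bash
python3 -m inch '[0,0,0,0,1, 0,0,-8,0,1, 0,0,-25,0,1, 0,0,-35,0,1, 0,0,-35,0,1]' 40
python3 -m inch '[0,0,-35,0,1, 0,0,-10,3.7,1, 0,0,0,3.7,1, 5,20,0,0,1, 5,40,0,0,1]'
python3 -m inch '[5,40,0,0,1, 5,40,0,0,1, 5,40,0,0,1, 5,40,0,0,1, 5,40,0,0,1]'
python3 -m inch '[5,40,0,0,1, 5,40,0,0,1, 5,40,0,0,1, 5,40,0,0,1, 5,20,0,0,1]'
python3 -m inch '[0,0,0,0,1, 0,0,0,0,1, 0,0,0,0,1]'
python3 w.py w4
```

```text
t: 8.05
position: [0.582, 0.2768, 0.0908]
tcp_rot: [3.139, -0.118, -0.002]
contact_force: [0.4, -0.3, -2.7]
gripper_width: 0.0151
t: 8.55
position: [0.5792, 0.2195, 0.1351]
tcp_rot: [-3.124, 0.313, 0.001]
contact_force: [0.0, -0.3, -2.8]
gripper_width: 0.0156
t: 9.05
position: [0.5634, 0.0139, 0.1352]
tcp_rot: [3.125, -0.321, -0.0]
contact_force: [0.7, 0.0, -2.3]
gripper_width: 0.0156
t: 9.55
position: [0.5505, -0.1703, 0.135]
tcp_rot: [3.123, -0.328, -0.001]
contact_force: [0.8, 0.7, -2.3]
gripper_width: 0.0153
t: 9.85
position: [0.5521, -0.1642, 0.135]
tcp_rot: [-3.125, 0.318, 0.0]
contact_force: [0.4, 0.2, -3.0]
gripper_width: 0.0153
9.85 [ 0.5521 -0.1642  0.135 ] 0.015327411973082183 yaw -11.621334583676948 z [-0.0001  0.0007 -1.    ]
```

View pics/w4.png

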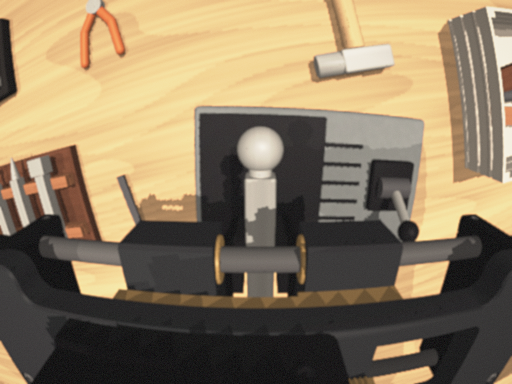

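Punch held level with ball at (260,148); bed far corners at (202,113) and (326,118); knob at (408,231).

```bash
python3 - <<'E'
from h import *
np.set_printoptions(precision=4,suppress=True)
P=np.load("pics/w4.npy");f=lambda u,v,z:hit(P,wray(u,v),z)
a,b=f(202,113,.045),f(326,118,.045);d=a-b;print(a,b,np.linalg.norm(d),"yaw",np.degrees(np.arctan2(-d[0],d[1])))
th=np.radians(-11.7);ex=np.array([np.cos(th),np.sin(th),0]);ey=np.array([-np.sin(th),np.cos(th),0])
c=(a+b)/2-.068*ex;print("bed",c,"hinge",c-.14*ey,"plinth far corners",)
k=f(408,231,.102);print("knob",k,"pred",c-.14*ey-.0287*ex, "on",c-.14*ey+.0287*ex)
ball=P[:3,3]+0;print("ball at z .18",f(260,148,.182))
E
```

```text
[ 0.6279 -0.1228  0.045 ] [ 0.5987 -0.2412  0.045 ] 0.12202837747301008 yaw -13.86190863481666
bed [ 0.5467 -0.1682  0.045 ] hinge [ 0.5183 -0.3053  0.045 ] plinth far corners
knob [ 0.4879 -0.2948  0.102 ] pred [ 0.4902 -0.2995  0.045 ] on [ 0.5464 -0.3111  0.045 ]
ball at z .18 [ 0.6023 -0.1756  0.182 ]
```

```bash
python3 -m inch '[-5,3,20,0,1, 0,0,40,0,1, 0,0,30,0,1, 0,0,20,0,1, 0,0,8,0,1]'
python3 -m inch '[0,0,3,0,1, 0,0,0,0,1]'
python3 -m inch '[0,0,1.5,0,1, 0,0,0,0,1]'
python3 -m inch '[0,0,1,0,1, 0,0,0,0,1]'
```

```text
t: 10.4
position: [0.5452, -0.1661, 0.0148]
tcp_rot: [-3.124, 0.318, 0.005]
contact_force: [-0.5, 0.4, -2.4]
gripper_width: 0.0154
t: 10.6
position: [0.5471, -0.1673, 0.0145]
tcp_rot: [-3.125, 0.32, -0.001]
contact_force: [-0.6, 0.5, -2.2]
gripper_width: 0.0156
t: 10.8
position: [0.5472, -0.1679, 0.0133]
tcp_rot: [3.125, -0.321, 0.002]
contact_force: [-0.8, -0.3, -2.5]
gripper_width: 0.0155
t: 11.0
position: [0.5466, -0.1678, 0.0116]
tcp_rot: [3.125, -0.321, 0.001]
contact_force: [-0.6, -0.5, -3.1]
gripper_width: 0.0158
```

```bash
python3 -m inch '[0,0,1,0,1, 0,0,0,0,1]'
python3 -m inch '[0,0,1,0,1, 0,0,0,0,1]'
python3 -m inch '[0,0,1,0,1, 0,0,0,0,1]'
```

```text
t: 11.2
position: [0.5464, -0.1677, 0.0103]
tcp_rot: [-3.125, 0.321, 0.0]
contact_force: [0.3, 0.3, -2.7]
gripper_width: 0.0157
t: 11.4
position: [0.5466, -0.1677, 0.0095]
tcp_rot: [3.125, -0.321, 0.0]
contact_force: [-1.1, 0.7, 0.2]
gripper_width: 0.0154
t: 11.6
position: [0.5466, -0.1678, 0.0088]
tcp_rot: [3.125, -0.321, 0.0]
contact_force: [-5.0, 2.0, 6.7]
gripper_width: 0.0154
```

Ball touches the bed just at the predicted height. Easing the grip, opening, retreating, then going to the robot side of the lever.

```bash
python3 -m inch '[0,0,0,0,1, 0,0,0,0,1, 0,0,0,0,0.8, 0,0,0,0,0.75, 0,0,0,0,0.7]' 3
python3 -m inch '[0,0,0,0,0.6, 0,0,0,0,0.5, 0,0,0,0,0.5, 0,0,-10,0,0.5, 0,0,-40,0,0.5]' 
python3 -m inch '[0,0,-40,0,0.5, 0,0,-36,0,0.7, -10,28,0,0,1, -15,40,0,0,1, -15,40,0,0,1]' 
python3 -m inch '[-15,31,0,0,1, 0,0,20,0,1, 0,0,30,0,1, 0,0,20,0,1, 0,0,9,0,1]' 
python3 -m inch '[0,0,0,0,1, 0,0,0,0,1]' 20
python3 w.py w5
```

```text
t: 12.1
position: [0.5467, -0.1677, 0.0084]
tcp_rot: [-3.125, 0.321, -0.0]
contact_force: [-0.1, -0.1, -0.6]
gripper_width: 0.023
t: 12.6
position: [0.5435, -0.167, 0.0557]
tcp_rot: [-3.124, 0.321, 0.011]
contact_force: [0.4, -0.9, -0.3]
gripper_width: 0.043
t: 13.1
position: [0.4851, -0.266, 0.1357]
tcp_rot: [3.125, -0.318, 0.002]
contact_force: [-0.6, -0.4, 0.4]
gripper_width: 0.0192
t: 13.6
position: [0.4634, -0.2921, 0.0542]
tcp_rot: [-3.124, 0.321, 0.003]
contact_force: [0.1, -0.3, 0.1]
gripper_width: -0.0
t: 13.8
position: [0.4651, -0.2929, 0.0565]
tcp_rot: [3.125, -0.321, 0.002]
contact_force: [-0.5, 0.1, -0.0]
gripper_width: 0.0002
13.8 [ 0.4651 -0.2929  0.0565] 0.00021216598525326892 yaw -11.724146668450869 z [ 0.0012 -0.0006 -1.    ]
```

View pics/w5.png

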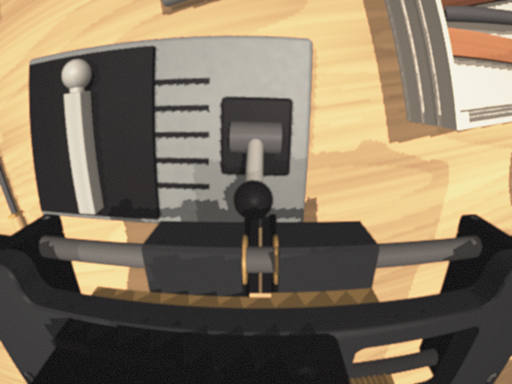

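Punch lies along the middle of the bed, (77,72) to (92,212). Knob (253,198) is right in front of the shut fingers (262,225). Pushing along +x.

```bash
python3 -m inch '[6,-2,0,0,1, 8,0,0,0,1, 8,0,0,0,1, 8,0,0,0,1, 8,0,0,0,1]' 20
python3 -m inch '[8,0,0,0,1, 5,0,0,0,1, 0,0,0,0,1]'
python3 -m inch '[-20,0,0,0,1, -30,0,0,0,1, 0,0,-30,0,1, 0,0,-40,0,1, 0,0,-8,0,1]'
python3 -m inch '[0,0,0,0,1, 0,0,0,0,1]'
python3 w.py w6
```

```text
t: 14.35
position: [0.503, -0.2985, 0.0554]
tcp_rot: [-3.125, 0.321, -0.0]
contact_force: [-0.0, -0.4, -0.4]
gripper_width: 0.0002
t: 14.65
position: [0.5155, -0.301, 0.0552]
tcp_rot: [-3.125, 0.32, -0.0]
contact_force: [0.6, -0.7, 0.1]
gripper_width: 0.0004
t: 15.15
position: [0.4675, -0.292, 0.138]
tcp_rot: [3.122, -0.321, 0.009]
contact_force: [0.7, -0.6, 0.4]
gripper_width: 0.0005
t: 15.35
position: [0.4652, -0.2907, 0.1325]
tcp_rot: [-3.125, 0.321, 0.001]
contact_force: [-0.1, 0.9, -1.1]
gripper_width: 0.0006
15.35 [ 0.4652 -0.2907  0.1325] 0.0005652521343572015 yaw -11.7330117686871 z [-0.0009  0.0004 -1.    ]
```

View pics/w6.png

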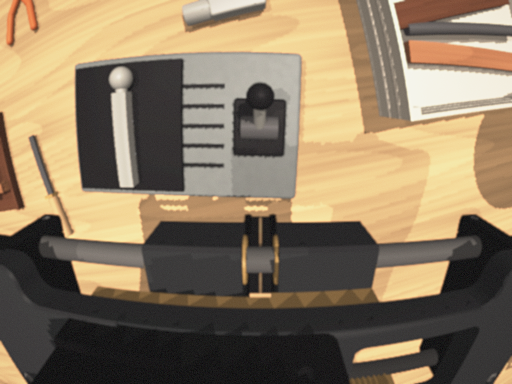

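Lever is on (knob at (261,97), beyond its hub at (261,125)). Punch: ball (121,77), tail (127,186). Measuring it for the regrasp.

```bash
python3 - <<'E'
from h import *
np.set_printoptions(precision=4,suppress=True)
P=np.load("pics/w6.npy");f=lambda u,v,z:hit(P,wray(u,v),z)
b,t=f(121,77,.057),f(127,185,.061);d=b-t;print(b,t,np.linalg.norm(d[:2]),np.degrees(np.arctan2(d[1],d[0])))
k=f(261,97,.102);print("knob",k)
E
```

```text
[ 0.5974 -0.18    0.057 ] [ 0.4904 -0.1584  0.061 ] 0.10905832817553665 -11.396643141770582
knob [ 0.5427 -0.3087  0.102 ]
```

```bash
python3 -m inch '[14,-35,0,0,0.7, 14,-35,0,0,0.5, 14,-35,0,0,0.5, 12.7,-32,0,0,0.5, 0,0,0,0,0.5]' 25
python3 -m inch '[0,0,30,0,0.5, 0,0,40,0,0.5, 0,0,30,0,0.5, 0,0,12,0,0.5, 0,0,5,0,0.5]'
python3 -m inch '[0,0,0,0,0.5, 0,0,0,0,0.5]'
```

```text
t: 15.9
position: [0.5488, -0.1617, 0.1318]
tcp_rot: [-3.123, 0.309, 0.002]
contact_force: [0.2, 0.2, -0.1]
gripper_width: 0.0327
t: 16.4
position: [0.5458, -0.1678, 0.0145]
tcp_rot: [-3.124, 0.321, 0.005]
contact_force: [-0.4, 0.4, 1.0]
gripper_width: 0.0435
t: 16.6
position: [0.5482, -0.1682, 0.0177]
tcp_rot: [3.125, -0.321, 0.003]
contact_force: [-0.5, -1.3, 0.2]
gripper_width: 0.0436
```

Down a further 8 mm, grip and lift.

```bash
python3 -m inch '[-1,0,4,0,0.5, 0,0,4,0,0.5, 0,0,0,0,0.75, 0,0,0,0,0.9, 0,0,0,0,1]' 20
python3 -m inch '[0,0,0,0,1, 0,0,0,0,1, 0,0,0,0,1]' 40
python3 -m inch '[0,0,-5,0,1, 0,0,-15,0,1, 0,0,-35,0,1, 0,0,-35,0,1, 0,0,-35,0,1]'
```

```text
t: 17.1
position: [0.5463, -0.1677, 0.0085]
tcp_rot: [-3.125, 0.321, -0.0]
contact_force: [0.1, 0.4, 0.1]
gripper_width: 0.0269
t: 17.4
position: [0.5464, -0.1676, 0.0085]
tcp_rot: [-3.125, 0.321, -0.0]
contact_force: [0.5, 1.2, 1.0]
gripper_width: 0.0153
t: 17.9
position: [0.546, -0.1675, 0.1358]
tcp_rot: [-3.125, 0.321, -0.001]
contact_force: [0.7, -1.5, -2.6]
gripper_width: 0.0157
```

```bash
python3 -m inch '[0,0,0,-3.7,1, 0,0,0,-3.7,1, 0,-20,0,0,1, 0,-40,0,0,1, 0,-40,0,0,1]'
python3 -m inch '[0,-40,0,0,1, 0,-40,0,0,1, 0,-40,0,0,1, 0,-40,0,0,1, 0,-40,0,0,1]'
python3 -m inch '[0,-40,0,0,1, 0,-40,0,0,1, 0,-36,0,0,1, 2,-25,0,0,1, 0,0,0,0,1]'
python3 -m inch '[0,0,0,0,1, 0,0,0,0,1, 0,0,0,0,1]'
```

```text
t: 18.4
position: [0.5537, -0.0675, 0.1345]
tcp_rot: [3.139, -0.122, 0.001]
contact_force: [0.8, 0.5, -3.5]
gripper_width: 0.0156
t: 18.9
position: [0.5688, 0.1329, 0.1346]
tcp_rot: [3.139, -0.119, 0.001]
contact_force: [1.0, 0.4, -3.2]
gripper_width: 0.016
t: 19.4
position: [0.5802, 0.277, 0.1343]
tcp_rot: [-3.137, 0.11, 0.001]
contact_force: [-0.0, -0.5, -2.3]
gripper_width: 0.0155
t: 19.7
position: [0.5819, 0.2703, 0.1337]
tcp_rot: [3.139, -0.122, 0.001]
contact_force: [-1.2, -1.0, -2.4]
gripper_width: 0.0154
```

```bash
python3 -m inch '[0.3,-6.7,0,0,1, 0,0,25,0,1, 0,0,35,0,1, 0,0,30,0,1, 0,0,15,0,1]'
python3 -m inch '[0,0,0,0,1, 0,0,0,0,1]'
```

```text
t: 20.2
position: [0.581, 0.2777, 0.0256]
tcp_rot: [3.138, -0.119, -0.005]
contact_force: [-0.5, -0.3, -3.5]
gripper_width: 0.0156
t: 20.4
position: [0.5829, 0.2791, 0.0295]
tcp_rot: [-3.138, 0.119, -0.001]
contact_force: [0.3, 0.3, -2.7]
gripper_width: 0.0159
```

Nudge −2 mm in y, then lower by about 40 mm.

```bash
python3 -m inch '[0,2,8,0,1, 0,0,10,0,1, 0,0,8,0,1, 0,0,4,0,1, 0,0,0,0,1]'
python3 -m inch '[0,0,4,0,1, 0,0,0,0,1]'
python3 -m inch '[0,0,2,0,1, 0,0,0,0,1]'
```

```text
t: 20.9
position: [0.5816, 0.2763, -0.0026]
tcp_rot: [3.139, -0.119, -0.002]
contact_force: [0.6, 0.6, -2.2]
gripper_width: 0.0157
t: 21.1
position: [0.5821, 0.2766, -0.0059]
tcp_rot: [3.139, -0.119, -0.0]
contact_force: [-0.7, 0.7, -3.0]
gripper_width: 0.0159
t: 21.3
position: [0.5821, 0.2766, -0.0077]
tcp_rot: [-3.139, 0.119, 0.0]
contact_force: [0.1, 0.1, -2.8]
gripper_width: 0.0156
```

```bash
python3 -m inch '[0,0,1.5,0,1, 0,0,0,0,1]'
python3 -m inch '[0,0,1,0,1, 0,0,0,0,1]'
```

```text
t: 21.5
position: [0.5821, 0.2766, -0.0092]
tcp_rot: [3.139, -0.119, -0.0]
contact_force: [-0.3, 0.2, -2.8]
gripper_width: 0.0158
t: 21.7
position: [0.5821, 0.2766, -0.0102]
tcp_rot: [3.139, -0.119, -0.0]
contact_force: [-0.1, -0.0, -2.8]
gripper_width: 0.0156
```

```bash
python3 -m inch '[0,0,1,0,1, 0,0,0,0,1]'
python3 -m inch '[0,0,1,0,1, 0,0,0,0,1]'
python3 -m inch '[0,0,0.7,0,1, 0,0,0,0,1]'
```

```text
t: 21.9
position: [0.5823, 0.2767, -0.0109]
tcp_rot: [-3.139, 0.119, -0.0]
contact_force: [-0.3, 0.1, -0.8]
gripper_width: 0.0155
t: 22.1
position: [0.5824, 0.2767, -0.0115]
tcp_rot: [-3.139, 0.119, -0.001]
contact_force: [-1.8, -1.2, 4.6]
gripper_width: 0.0155
t: 22.3
position: [0.5826, 0.2767, -0.0122]
tcp_rot: [-3.139, 0.119, -0.001]
contact_force: [-1.6, -1.7, 5.6]
gripper_width: 0.0151
```

Seated contact at the predicted height. Ease, open, retreat and look.

```bash
python3 -m inch '[0,0,0,0,1, 0,0,0,0,1, 0,0,0,0,0.8, 0,0,0,0,0.75, 0,0,0,0,0.7]' 3
python3 -m inch '[0,0,0,0,0.6, 0,0,0,0,0.55, 0,0,0,0,0.55, 0,0,-10,0,0.55, 0,0,-25,0,0.55]'
python3 -m inch '[0,0,-40,0,0.55, 0,0,-40,0,0.55, 0,0,-35,0,0.7, 0,0,0,0,0.8, 0,0,0,0,1]' 20
python3 w.py w7
```

```text
t: 22.8
position: [0.582, 0.2766, -0.0131]
tcp_rot: [3.139, -0.119, -0.0]
contact_force: [-0.2, -0.0, 0.3]
gripper_width: 0.023
t: 23.3
position: [0.5807, 0.2758, 0.021]
tcp_rot: [3.138, -0.119, -0.006]
contact_force: [0.1, -0.3, 0.8]
gripper_width: 0.039
t: 23.8
position: [0.5827, 0.277, 0.1387]
tcp_rot: [-3.138, 0.119, -0.003]
contact_force: [-0.0, -0.6, -0.4]
gripper_width: 0.0229
23.8 [0.5827 0.277  0.1387] 0.02285584599789574 yaw -4.327223619190717 z [ 0.0022  0.0008 -1.    ]
```

View pics/w7.png

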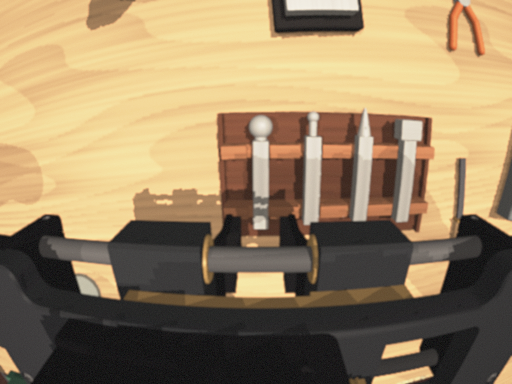

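Punch is back in its pocket, ball (261,127), tail (261,228), the other three undisturbed. Now to the far side of the lever.

```bash
python3 -m inch '[0,0,0,3.7,1, 0,0,0,3.7,1, 0,22,0,0,1, 8,40,0,0,1, 8,40,0,0,1]' 20
python3 -m inch '[8,40,0,0,1, 8,40,0,0,1, 8,40,0,0,1, 8,40,0,0,1, 8,40,0,0,1]'
python3 -m inch '[8,40,0,0,1, 8,40,0,0,1, 8,40,0,0,1, 8,40,0,0,1, 8,40,0,0,1]'
python3 -m inch '[8,40,0,0,1, 8,40,0,0,1, 0,0,0,0,1, 0,0,0,0,1, 0,0,0,0,1]'
```

```text
t: 24.35
position: [0.5757, 0.1727, 0.1355]
tcp_rot: [3.125, -0.318, -0.004]
contact_force: [1.4, -0.8, 0.5]
gripper_width: 0.0007
t: 24.85
position: [0.5744, -0.0323, 0.1358]
tcp_rot: [3.125, -0.321, -0.004]
contact_force: [0.8, 0.2, 0.2]
gripper_width: 0.0007
t: 25.35
position: [0.5729, -0.2359, 0.1357]
tcp_rot: [-3.125, 0.321, 0.004]
contact_force: [0.6, -0.3, 0.6]
gripper_width: 0.0004
t: 25.85
position: [0.5734, -0.3142, 0.1362]
tcp_rot: [-3.124, 0.319, 0.002]
contact_force: [0.7, -0.1, -0.4]
gripper_width: 0.0002
```

```bash
python3 -m inch '[2,0,15,0,1, 0,0,30,0,1, 0,0,25,0,1, 0,0,10,0,1, 0,0,0,0,1]'
python3 -m inch '[-6,0,0,0,1, -8,0,0,0,1, -8,0,0,0,1, -8,0,0,0,1, -8,0,0,0,1]'
python3 -m inch '[-8,0,0,0,1, -6,0,0,0,1, 0,0,0,0,1]'
python3 -m inch '[20,0,0,0,1, 32,0,0,0,1, 0,0,-30,0,1, 0,0,-40,0,1, 0,0,-20,0,1]'
python3 -m inch '[-35,-10,-20,0,1, -35,-10,-20,0,1, -35,-10,-10,0,1, -20,0,0,0,1, 0,0,0,0,1]'
python3 -m inch '[0,0,0,0,1, 0,0,0,0,1]'
python3 w.py w8
python3 - <<'E'
from workcell import camera
import cv2,numpy as np
w=cv2.imread('pics/w8.png');t=camera("top")["img"][100:250,100:430]
t=cv2.resize(t,(512,233),interpolation=2)
cv2.imwrite('pics/fin.png',np.vstack([w[:300],t]))
E
```

```text
t: 26.35
position: [0.5745, -0.3149, 0.055]
tcp_rot: [-3.124, 0.319, 0.005]
contact_force: [-0.0, -0.8, 0.4]
gripper_width: 0.0
t: 26.85
position: [0.5375, -0.3088, 0.0577]
tcp_rot: [3.125, -0.321, 0.001]
contact_force: [0.5, -0.7, 0.5]
gripper_width: 0.0005
t: 27.15
position: [0.5235, -0.3059, 0.0571]
tcp_rot: [3.125, -0.322, -0.001]
contact_force: [-0.3, 0.1, -0.2]
gripper_width: 0.0006
t: 27.65
position: [0.577, -0.3167, 0.1502]
tcp_rot: [3.124, -0.32, 0.005]
contact_force: [1.0, -0.4, 0.3]
gripper_width: 0.0004
t: 28.15
position: [0.4575, -0.2616, 0.1981]
tcp_rot: [3.124, -0.322, 0.001]
contact_force: [-0.6, -0.8, -0.9]
gripper_width: 0.0006
t: 28.35
position: [0.4599, -0.2617, 0.1969]
tcp_rot: [-3.125, 0.321, 0.0]
contact_force: [0.9, 0.3, -0.8]
gripper_width: 0.0007
28.35 [ 0.4599 -0.2617  0.1969] 0.0006748865017279237 yaw -11.718438673480227 z [ 0.      0.0004 -1.    ]
```

View pics/fin.png

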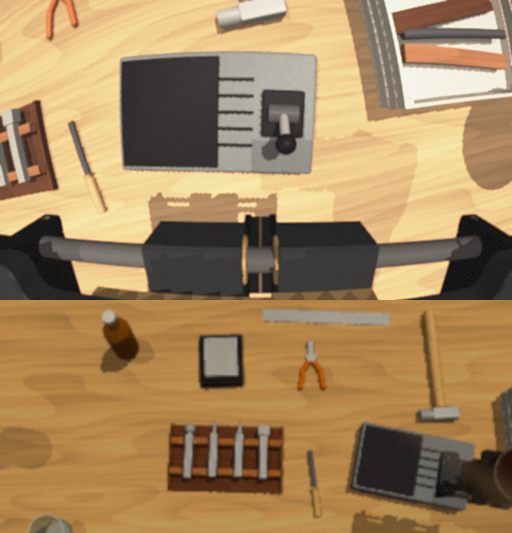

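Lever is off: the knob at (285,143) is on the robot side of its hub at (285,112). The bed is empty, the punch is in its pocket, and the bystanders are unmoved.

```bash
python3 -c "
from workcell import ticket
print(ticket.job_done())"
```

```text
the job is handed in; nothing more can be done
None
```

The job is done and handed in at about 28.4 s of the 72 s allowed. I laid the big-ball punch on the middle of the demagnetiser bed and let go, then flipped the lever on. With the lever still on, I put the punch back in its own pocket with the ball at the same end, then flipped the lever off.

- **Last checks:** the final pictures show:
  - the lever off, the bed empty and the ball punch in its pocket;
  - the other three punches, the file and the pliers look as they did at the start. The tumbler is only partly in frame and I never went near it.
  - The gripper was clear of everything. The largest force I read was about 9 N.
- **Disagreement found:** the reported tool point did not match the real fingertips, which sit roughly 3 cm higher. My first close therefore shut above the punch without touching it. I worked out the offset from the camera views, then went lower in small steps while watching the force.
- **Not measured:** I judged the punch's final seating by picture and by the contact height when lowering it. I did not compute its final position separately.

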